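# Close up and start the vacuum cleaner after a filter change

## Robot

A 6-joint arm with a two-finger parallel gripper is mounted at the origin on the work surface. World frame = base frame: x ahead of the robot, y to its left, z up, the work surface at z = 0. Lengths are in m, angles in rad, forces in N, time in s.
With the tool pointing down it reaches from about 0.275 to 0.875 m from the base axis. Payload 12.5 kg.
Tool frame: the origin (TCP) lies between the finger pads; the fingertips stand 8 mm ahead of it and the grasp point (between the pads) lies 11 mm behind it; z points along the fingers, y is the line along which they close (so a half turn about z gives the same grasp; the last joint's range is limited). The gripper opens to 85 mm and grips with 20 to 120 N. Pads are 22 mm wide; open, the fingers measure 114 mm over their backs; the gripper's body (76 mm by 85 mm) begins 54 mm behind the grasp point. The pads swing forward as they close: fully open they stand 13 mm farther back than shut.
Start: joints at [-1.401, 0.351, 1.652, -0, 1.139, -0.085], TCP at [0.139, -0.532, 0.239] pointing down, gripper open.
Joint ranges: [-2.75, 2.75], [-0.79, 2.1], [0.01, 2.65], [-1.57, 4.71], [0.07, 3.14], [-2.87, 2.87]. Speed limits (rad/s): [2.22, 2.22, 2.79, 3.14, 3.14, 3.14].

## Interface

Orientations are given as a unit quaternion [w, x, y, z].
In Python, from station import ctrl gives the robot as it stands.
- The arm moves only by the tool jog_arm, never from a script. Its argument "rows" is a list of rows, each a list of 2 entries, a list of its own where there are three numbers: the shift along the tool's x, y, z in m, then the turn, a rotation vector about the tool's x, y, z in rad. A call has 1 to 12 rows; each row shifts and turns the commanded pose from where the row before left it, along the tool's axes as they then stand; what a row does not reach is not made up. A row lasts 1/8 s, in which the tool goes at most 62.5 mm and 10.7 degrees, less where a joint would pass 70% of its speed; a pose out of reach is approached as far as the arm can. A call with a gripper value outside its range is refused whole. "fingers" is the gripper command: -1 is fully open, 1 is shut, values between are in proportion, set as the call begins (left out, the last holds). The fingers move at their own pace and stop on an object; "squeeze" is the grip in N (left out, the last holds). Time passes only in rows, so rows that do not move let the fingers close. It gives the time, the measured TCP pose, the force, the opening and the grip force at its end, in the units of the state.
- ctrl.sense(): the state, without advancing time (a new reading comes with each control period).
- ctrl.grab_frame(name): name is "scene" or "top" or "wrist"; returns a dict with "color" (400x640x3 uint8, red, green, blue), "range_z" (400x640 float32, m along the optical axis (not along the pixel's ray), 0 where there is no reading), "intrinsics" (3x3 intrinsics, pixels), "R" (3x3) and "t" (3): a world point X has camera coordinates R X + t; the wrist camera has in their place "mount" (4x4, takes a point from camera to tool coordinates, whose origin is the TCP and whose axes are the flange's). Camera axes: x right, y down, z forward; pixel columns grow to the right and rows downward; lengths in m; the calibration is good to about 2 mm. The wrist camera is an equidistant fisheye: a pixel r from the principal point sees the ray r / f radians off the axis. A picture is of the moment at which its call begins: read the wrist's pose just before it.
- ctrl.hand_in(): hands the job in; it is judged then, once.
Trained networks look in the newest picture that a camera, given by its name, has taken for a name from the list of things; names that differ only in an ending like _2 or _b are one class to them, and where a whole thing is asked for, a point or a joint stands for the part that bears it (a point fixed in the world has none). Each returns a list of dicts, best first, with "confidence" (0 to 1); they miss things now and then, are a little off and sometimes report something else, mostly with a low value. They report only what shows in the picture. A call takes as long as a camera call.
- ctrl.recognise(camera, label): "centre" ([x, y, z] in m, in world coordinates, good to about 4 mm: the middle of the surface that is visible of it).
- ctrl.place_of(camera, label): "centre" ([x, y, z] in m, in world coordinates, good to about 4 mm: a listed point, or the origin of a listed thing).
The state is a dict: "time": time; "joints": joint angles; "joint_vel": joint speeds; "joint_efforts": joint torques, N m; "tcp_pos": TCP position; "eef_rot": TCP orientation; "ft_force": force on the tool from outside, world axes, zero at the start; "ft_torque": the same for the moment, N m; "width": finger opening in m; "grasp_force": force on a finger pad.
Only numpy, scipy, OpenCV 4.12 (cv2) and the standard library are available. Lean on these libraries where they do the work, as an engineer would, in place of code of your own. Each camera call takes 0.05 s, during which the arm holds its last target. There are 200 camera calls.

## Task

The new filter cassette stands loose and proud in the open vacuum cleaner. Just by pressing and pushing, without lifting anything, press the cassette down until it is fully seated, then push the lid over and press it shut flush, and only then press the round power pedal all the way down and let it come back up. Leave the oblong cord-rewind pedal and all the other things lying about as they are.

Things in the scene. Friction and masses are not known exactly. Their poses are not given: they have to be found in the camera images.
- vac: canister vacuum cleaner, fixed, 400 mm long, 270 mm wide over the wheels, its long side to the robot. Origin on the table under its middle; its x axis runs across the machine, away from the robot when unturned; its y axis along it towards the rear with the pedals; the nose with the hose socket is at -y
- deck (a point): middle of the flat rear deck, 165 mm above the table, x = 0, y = 97 mm on the machine; the deck is 230 mm (x) by 175 mm (y). A carry handle bar crosses it 51 mm to the -y side of this point, rising to 33 mm above the deck
- compartment (a point): middle of the rim plane of the dust compartment in front of the lid's hinge, 160 mm above the table, x = 0, y = -82 mm on the machine; its opening is 170 mm (x) by about 155 mm (y), its floor 30 mm below the rim
- filter_top (a point): middle of the clear rigid grille on top of the filter cassette (where to press), x = -12, y = -65 mm on the machine. The cassette, 130 mm (x) by 80 mm (y), stands in the compartment; its top is 146 mm above the table when seated. A pull tab, 12 mm thick, 44 mm wide, rises 12 mm from the grille 62 mm to the +x side of this point
- filter (a joint): height of the cassette above its seat in m: 0 seated, starts 0.008 to 0.013 (standing proud). Slides straight up and down with about 5 N of friction and stays where it is left; hard stop at 0
- lid (a joint): angle of the dust compartment lid in rad: 0 shut flat, 1.57 upright, stop at 2.0; starts standing open, about upright or leaning back towards the pedals (1.5 to 1.75). Stiff hinge: stays at any angle, about 3 N at the free edge moves it; hard stop at 0
- lid_hinge (a point): middle of the lid's hinge line, which runs along the machine's x axis at y = 0, 167 mm above the table. The lid is 200 mm wide (x), 12 mm thick (6 mm either side of the hinge line) and reaches 172 mm from the hinge, with a 54 mm wide catch tab to 184 mm. Shut, it reaches towards -y (the nose)
- lid_press (a point): point on the outer face of the lid (upper face when shut), 140 mm from the hinge on its middle line; 173 mm above the table when the lid is shut
- power_top (a point): centre of the top of the power pedal: the round one, 56 mm across, at x = -60, y = 125 mm on the rear deck, top 12 mm above the deck when up
- power (a joint): travel of the power pedal in m, 0 up, 0.007 fully down; springs back; about 6 N to push fully down
- rewind_top (a point): centre of the top of the cord-rewind pedal: the oblong one, 36 x 66 mm, at x = 68, y = 122 mm on the rear deck, same height; not to be pressed
- rewind (a joint): travel of the cord-rewind pedal in m, 0 up, 0.007 fully down; springs back
- dust_brush: round dusting-brush nozzle, 45 mm across, 52 mm high, standing on the rear deck between the two pedals; origin under its centre
- old_filter: the dirty filter cassette that was taken out, same 130 x 80 mm part as the new one, 35 mm high with its tab, lying on the table off the nose of the machine; origin under its centre
- crevice: crevice nozzle, 200 mm long, 34 mm high, lying on the table in front of the near long side of the machine; origin under it
- upholstery: upholstery nozzle, 130 mm wide, 36 mm high, lying on the table behind the rear of the machine; origin under it
- polish_tin: flat shoe-polish tin, 78 mm across, 25 mm high, on the table along the far side of the machine; origin under its centre
- mug: white mug, 80 mm across, 92 mm high, along the far side of the machine; origin under its centre

How it is judged:
By the outcome, as a careful person would: the job done as asked, in the order asked, and still so for the second after the job is handed in, with the robot touching nothing.
It also fails if it takes over 58 s, if anything falls off the work surface, if the arm or the gripper's body presses on something with over 40 N, if the wrist force passes 120 N, or if a joint passes its speed limit or range.

## Working session

There is one attempt and no reset: what is moved stays moved. The work goes in short steps, Python scripts to look and compute and a tool call to move; the robot and the scene stay as the last step left them, time stands still between calls to the robot, and variables do not carry over. Pictures are saved under pics/ and viewed, at most 10 in all, crops included, and the job is handed in when it is done.

Besides the shell and the picture viewer there is one more tool, called after ">>>" in YAML: its name, and indented under it one key for each argument. jog_arm: Moves the arm, as the interface text tells. Its arguments: {"type":"object","properties":{"rows":{"type":"array","items":{"type":"array"}},"fingers":{"type":"number"},"squeeze":{"type":"number"}},"required":["rows"]}

```bash
mkdir -p pics
cat > h.py <<'E'
from station import ctrl
import numpy as np, cv2
def show(cam,fn):
    f=ctrl.grab_frame(cam); cv2.imwrite('pics/'+fn,f['color'][:,:,::-1]); return f
def st():
    s=ctrl.sense(); print(round(s['time'],2),np.round(s['tcp_pos'],4),np.round(s['eef_rot'],3),np.round(s['ft_force'],1),s['width'],np.round(s['joints'],2))
E
python3 - <<'E'
from h import *
st()
a=show('scene','s1.png');b=show('top','t1.png')
cv2.imwrite('pics/st1.png',np.vstack([a['color'],b['color']])[:,:,::-1][:, :])
im=cv2.imread('pics/st1.png'); cv2.imwrite('pics/st1.png',cv2.resize(im,(480,600)))
for l in ['vac','deck','compartment','filter_top','lid_hinge','lid_press','power_top','rewind_top','dust_brush','old_filter','crevice','upholstery','mug','polish_tin']:
  for c in ['top','scene']:
    r=ctrl.place_of(c,l)
    print(l,c,[(np.round(x['centre'],3).tolist(),round(x['confidence'],2)) for x in r[:2]])
st()
E
```

```text
0.0 [ 0.1386 -0.5319  0.2388] [-0.001  0.992  0.127 -0.   ] [-0.1  0.1  0.8] 0.08546290065841358 [-1.4   0.35  1.65  0.    1.14 -0.08]
vac top [([0.594, -0.055, -0.001], 0.91), ([0.574, -0.121, 0.156], 0.2)]
vac scene [([0.597, -0.056, 0.0], 0.85)]
deck top [([0.604, 0.042, 0.161], 0.57)]
deck scene [([0.606, 0.038, 0.164], 0.57), ([0.576, -0.121, 0.155], 0.36)]
compartment top [([0.587, -0.137, 0.159], 0.64), ([0.413, -0.115, -0.001], 0.64)]
compartment scene [([0.585, -0.137, 0.159], 0.75)]
filter_top top [([0.674, 0.056, 0.176], 0.72), ([0.576, -0.121, 0.158], 0.67)]
filter_top scene [([0.577, -0.12, 0.155], 0.91), ([0.521, -0.366, -0.001], 0.2)]
lid_hinge top [([0.595, -0.063, 0.17], 0.78)]
lid_hinge scene [([0.596, -0.06, 0.167], 0.74)]
lid_press top [([0.598, -0.049, 0.306], 0.91), ([0.595, -0.056, -0.0], 0.63)]
lid_press scene [([0.597, -0.048, 0.31], 0.78)]
power_top top [([0.552, 0.077, 0.178], 0.97), ([0.787, -0.019, 0.003], 0.24)]
power_top scene [([0.553, 0.076, 0.176], 0.64)]
rewind_top top [([0.677, 0.057, 0.178], 0.66)]
rewind_top scene [([0.675, 0.053, 0.177], 0.62), ([0.52, -0.366, -0.002], 0.2)]
dust_brush top [([0.615, 0.063, 0.166], 0.75)]
dust_brush scene [([0.625, 0.065, 0.165], 0.63), ([0.578, -0.118, 0.157], 0.45)]
old_filter top [([0.52, -0.361, 0.001], 0.57), ([0.414, -0.115, -0.0], 0.28)]
old_filter scene [([0.518, -0.364, 0.0], 0.63)]
crevice top [([0.598, -0.053, 0.002], 0.47)]
crevice scene []
upholstery top [([0.611, 0.232, -0.001], 0.61)]
upholstery scene [([0.605, 0.228, -0.001], 0.86), ([0.596, -0.061, 0.168], 0.54)]
mug top [([0.788, -0.022, 0.001], 0.73), ([0.524, -0.366, 0.001], 0.58)]
mug scene [([0.79, -0.023, 0.001], 0.73), ([0.589, -0.137, 0.16], 0.6)]
polish_tin top [([0.769, -0.17, 0.002], 0.89)]
polish_tin scene [([0.767, -0.168, -0.003], 0.7)]
1.5 [ 0.1387 -0.5322  0.2393] [0.    0.992 0.127 0.   ] [ 0.  -0.1  0.3] 0.08530983788884033 [-1.4   0.35  1.65  0.    1.14 -0.08]
```

View pics/s1.png

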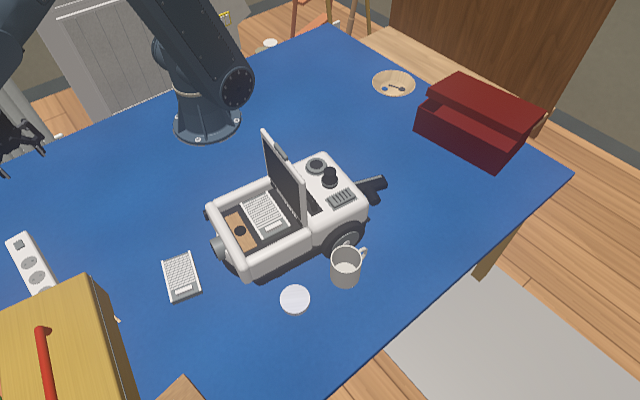

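View pics/t1.png

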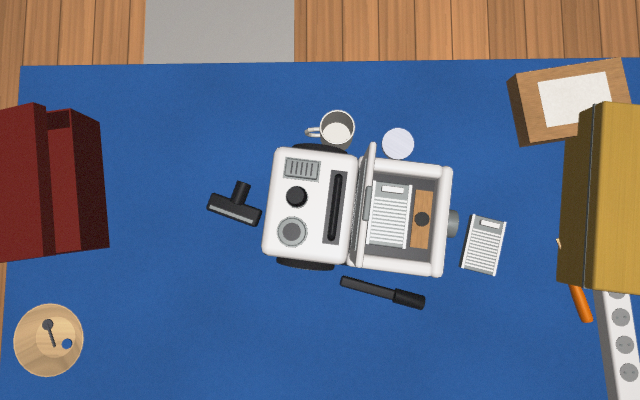

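Both pictures agree. In the top view the machine is turned by about -0.107 rad, with the lid upright at column 368, the filter at (388, 215), the power pedal at (292, 232) and the brush at (297, 196). The network points fit an origin of (0.5955, -0.0555): that predicts power at (0.549, 0.075) and filter at (0.577, -0.119), which match.

I'm closing the fingers, aligning the tool with the machine and moving above the filter.

>>> jog_arm:
  rows:
    - [[0,0,0],[0,0,0.18]]
    - [[0,0,0],[0,0,0.18]]
    - [[0.039,-0.045,0],[0,0,0]]
    - [[0.039,-0.045,0],[0,0,0]]
    - [[0.039,-0.045,0],[0,0,0]]
    - [[0.039,-0.045,0],[0,0,0]]
    - [[0.039,-0.045,0],[0,0,0]]
    - [[0.039,-0.045,0],[0,0,0]]
    - [[0.039,-0.045,0],[0,0,0]]
    - [[0.039,-0.045,0],[0,0,0]]
    - [[0.039,-0.045,0],[0,0,0]]
    - [[0.039,-0.045,0],[0.17,0,0]]
  fingers: 1
  squeeze: 40

```text
time: 3.0
tcp_pos: [0.5752, -0.1223, 0.2398]
eef_rot: [-0.086, 0.995, -0.051, 0.005]
ft_force: [-0.0, 0.3, -0.4]
width: -0.0001
grasp_force: 0.0
```

```bash
cat >> h.py <<'E'
from scipy.spatial.transform import Rotation as Ro
O=np.array([.5955,-.0555,0]);M=Ro.from_euler('z',-.107).as_matrix()
def mp():
    s=ctrl.sense();q=s['eef_rot'];R=Ro.from_quat([q[1],q[2],q[3],q[0]]).as_matrix()
    print('machine mm tcp',np.round(M.T@(s['tcp_pos']-O)*1000,1),'tip',np.round(M.T@(s['tcp_pos']+.008*R[:,2]-O)*1000,1),'\naxes in machine\n',np.round(M.T@R,3))
E
python3 -c "
from h import *
st();mp();show('scene','s2.png')"
```

```text
3.0 [ 0.5752 -0.1223  0.2398] [-0.086  0.995 -0.051  0.005] [-0.   0.3 -0.4] -5.0866139779817675e-05 [-0.36  0.43  1.54  0.18  1.22  1.25]
machine mm tcp [-13.  -68.6 239.8] tip [-13.  -67.2 231.9] 
axes in machine
 [[ 1.     0.005 -0.001]
 [ 0.005 -0.985  0.172]
 [ 0.    -0.172 -0.985]]
```

View pics/s2.png

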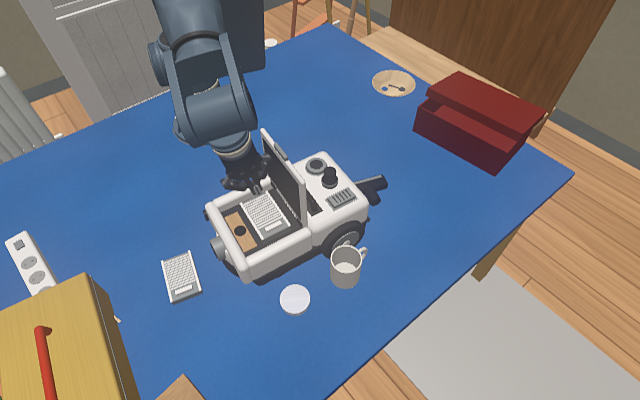

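The picture shows the gripper over the grille at about (250, 190), clear of the lid edge at (265, 135). Next I lower onto the grille.

>>> jog_arm:
  rows:
    - [[0,0.009,0.032],[0,0,0]]
    - [[0,0.007,0.032],[0,0,0]]
    - [[0,0.001,0.004],[0,0,0]]
    - [[0,0.001,0.004],[0,0,0]]
    - [[0,0.001,0.004],[0,0,0]]
    - [[0,0,0],[0,0,0]]

```text
time: 3.8
tcp_pos: [0.5736, -0.1315, 0.162]
eef_rot: [-0.085, 0.995, -0.052, 0.005]
ft_force: [0.0, 1.5, 2.1]
width: -0.0002
grasp_force: 1.1
```

```bash
python3 -c "
from h import *
mp()"
```

```text
machine mm tcp [-13.7 -77.9 162. ] tip [-13.7 -76.6 154.1] 
axes in machine
 [[ 1.     0.002  0.001]
 [ 0.002 -0.986  0.169]
 [ 0.002 -0.169 -0.986]]
```

>>> jog_arm:
  rows:
    - [[0,0,0.003],[0,0,0]]
    - [[0,0,0.003],[0,0,0]]
    - [[0,0,0.003],[0,0,0]]
    - [[0,0,0.001],[0,0,0]]
    - [[0,0,0],[0,0,0]]

```text
time: 4.42
tcp_pos: [0.5738, -0.131, 0.1541]
eef_rot: [-0.084, 0.995, -0.052, 0.006]
ft_force: [-11.4, -6.1, 29.4]
width: -0.0
grasp_force: 15.0
```

```bash
python3 -c "
from h import *
mp()"
```

```text
machine mm tcp [-13.5 -77.4 154.1] tip [-13.5 -76.  146.3] 
axes in machine
 [[ 1.     0.002  0.002]
 [ 0.002 -0.986  0.167]
 [ 0.003 -0.167 -0.986]]
```

The tip is at 146.3 mm with 29 N against the hard stop, so the filter is seated. I'm lifting over the lid to its rear side.

>>> jog_arm:
  rows:
    - [[0,-0.01,-0.06],[0,0,0]]
    - [[0,-0.01,-0.06],[0,0,0]]
    - [[0,-0.01,-0.06],[0,0,0]]
    - [[0,-0.01,-0.06],[0,0,0]]
    - [[0.004,0,-0.01],[-0.17,0,0]]
    - [[0.003,-0.045,0],[0,0,0]]
    - [[0.003,-0.045,0],[0,0,0]]
    - [[0.003,-0.045,0],[0,0,0]]
    - [[0,0,0],[0,0,0]]

```text
time: 5.55
tcp_pos: [0.6002, 0.0028, 0.4036]
eef_rot: [-0.0, 0.999, -0.051, -0.001]
ft_force: [-0.6, -0.9, -0.1]
width: -0.0002
grasp_force: 0.0
```

```bash
python3 -c "
from h import *
mp();show('scene','s3.png')
for l in ['filter_top','lid_press']: print(l,ctrl.place_of('scene',l)[:1])"
```

```text
machine mm tcp [ -1.6  58.5 403.6] tip [ -1.6  58.5 395.6] 
axes in machine
 [[ 1.     0.005 -0.001]
 [ 0.005 -1.     0.   ]
 [-0.001 -0.    -1.   ]]
filter_top [{'centre': [0.5756, -0.1191, 0.1465], 'confidence': 0.86}]
lid_press [{'centre': [0.594, -0.0494, 0.3069], 'confidence': 0.83}]
```

View pics/s3.png

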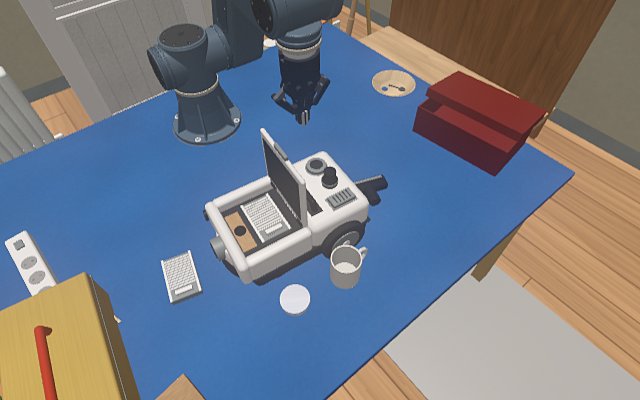

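The filter reads 146.5 mm (seated), and the lid at (285, 175) is untouched. I'm lowering behind the lid and pushing.

>>> jog_arm:
  rows:
    - [[0,0,0.046],[0,0,0]]
    - [[0,0,0.046],[0,0,0]]
    - [[0,0.02,0],[0,0,0]]
    - [[0,0.018,0],[0,0,0]]
    - [[0,0.018,0],[0,0,0]]
    - [[0,0.018,0],[0,0,0]]
    - [[0,0.018,0],[0,0,0]]
    - [[0,0.016,0],[0,0,0]]

```text
time: 6.7
tcp_pos: [0.5886, -0.1083, 0.3125]
eef_rot: [-0.0, 0.999, -0.053, -0.0]
ft_force: [0.8, 3.2, -0.3]
width: -0.0001
grasp_force: 1.3
```

```bash
python3 -c "
from h import *
mp()
print(ctrl.sense()['ft_force']);f=ctrl.grab_frame('scene')
for l in ['lid_press']: print(l,ctrl.place_of('scene',l)[:1])"
```

```text
machine mm tcp [ -1.3 -53.3 312.5] tip [ -1.3 -53.3 304.5] 
axes in machine
 [[ 1.     0.002 -0.   ]
 [ 0.002 -1.     0.   ]
 [-0.    -0.    -1.   ]]
[ 0.76112462  3.2222431  -0.32036496]
lid_press [{'centre': [0.5912, -0.1091, 0.2981], 'confidence': 0.67}]
```

The lid is following with about 3 N. I'm continuing along the arc.

>>> jog_arm:
  rows:
    - [[0,0.018,0.012],[0,0,0]]
    - [[0,0.017,0.015],[0,0,0]]
    - [[0,0.013,0.015],[0,0,0]]
    - [[0,0.012,0.015],[0,0,0]]
    - [[0,0.008,0.017],[0,0,0]]
    - [[0,0.007,0.018],[0,0,0]]
    - [[0,0.003,0.014],[0,0,0]]
    - [[0,0.002,0.013],[0,0,0]]
    - [[0,0,0.005],[0,0,0]]

```text
time: 7.92
tcp_pos: [0.5802, -0.1866, 0.1875]
eef_rot: [-0.0, 0.999, -0.053, -0.0]
ft_force: [-1.1, -1.7, 3.4]
width: 0.0
grasp_force: 1.2
```

```bash
python3 -c "
from h import *
mp()
print(ctrl.sense()['ft_force'])"
```

```text
machine mm tcp [  -1.3 -132.   187.5] tip [  -1.3 -132.   179.5] 
axes in machine
 [[ 1.     0.002 -0.001]
 [ 0.002 -1.     0.   ]
 [-0.001 -0.    -1.   ]]
[-1.07585851 -1.68055733  3.37455889]
```

>>> jog_arm:
  rows:
    - [[0,0,0.003],[0,0,0]]
    - [[0,0,0.003],[0,0,0]]
    - [[0,0,0.002],[0,0,0]]
    - [[0,0,0.001],[0,0,0]]
    - [[0,0,0],[0,0,0]]

```text
time: 8.55
tcp_pos: [0.5805, -0.1867, 0.181]
eef_rot: [0.0, 0.999, -0.052, 0.0]
ft_force: [-6.4, 1.3, 12.9]
width: 0.0
grasp_force: 6.7
```

```bash
python3 -c "
from h import *
mp()
print(ctrl.sense()['ft_force'])"
```

```text
machine mm tcp [  -0.9 -132.1  181. ] tip [  -0.9 -132.1  173. ] 
axes in machine
 [[ 1.     0.002  0.001]
 [ 0.002 -1.    -0.   ]
 [ 0.001  0.    -1.   ]]
[-6.4306983   1.27413688 12.92363656]
```

The tip is at 173.0 mm, which means the lid is flush. I'll give it one firmer press, then rise and go to the power pedal.

>>> jog_arm:
  rows:
    - [[0,0,0.001],[0,0,0]]
    - [[0,0,0],[0,0,0]]
    - [[0,0,-0.046],[0,0,0]]
    - [[0,0,-0.046],[0,0,0]]
    - [[-0.012,-0.052,0],[0,0,0]]
    - [[-0.012,-0.052,0],[0,0,0]]
    - [[-0.012,-0.052,0],[0,0,0]]
    - [[-0.012,-0.052,0],[0,0,0]]
    - [[-0.012,-0.05,0],[0,0,0]]
    - [[0,0,0],[0,0,0]]

```text
time: 9.8
tcp_pos: [0.5472, 0.0792, 0.2705]
eef_rot: [-0.0, 0.999, -0.051, -0.0]
ft_force: [0.1, -0.8, -0.9]
width: 0.0002
grasp_force: 0.0
```

```bash
python3 -c "
from h import *
mp();f=show('scene','s4.png')
for l in ['lid_press','filter_top','power_top','dust_brush','rewind_top']: print(l,ctrl.place_of('scene',l)[:1])
R,t,K=f['R'],f['t'],f['intrinsics']
v,u=np.mgrid[:400,:640];z=f['range_z'];P=np.stack([(u-K[0,2])/K[0,0]*z,(v-K[1,2])/K[1,1]*z,z],-1)
W=(((P-t)@R)-O)@M
for y in (-160,-140,-100,-60,-20):
  m=(abs(W[...,1]*1000-y)<8)&(abs(W[...,0])<.09)&(W[...,2]>.1)&(W[...,2]<.3);print(y,m.sum(),np.median(W[m][:,2]))"
```

```text
machine mm tcp [-62.4 128.7 270.5] tip [-62.4 128.8 262.5] 
axes in machine
 [[ 1.     0.006 -0.   ]
 [ 0.006 -1.     0.001]
 [-0.    -0.001 -1.   ]]
lid_press [{'centre': [0.5768, -0.1922, 0.174], 'confidence': 0.7}]
filter_top [{'centre': [0.6248, 0.0656, 0.163], 'confidence': 0.39}]
power_top [{'centre': [0.5529, 0.0744, 0.1767], 'confidence': 0.67}]
dust_brush [{'centre': [0.6281, 0.0676, 0.1642], 'confidence': 0.63}]
rewind_top [{'centre': [0.6788, 0.0558, 0.176], 'confidence': 0.69}]
-160 409 0.17181503685739846
-140 401 0.17215110598719158
-100 388 0.1723781637625732
-60 373 0.17207426417268223
-20 343 0.1710196460734925
```

View pics/s4.png

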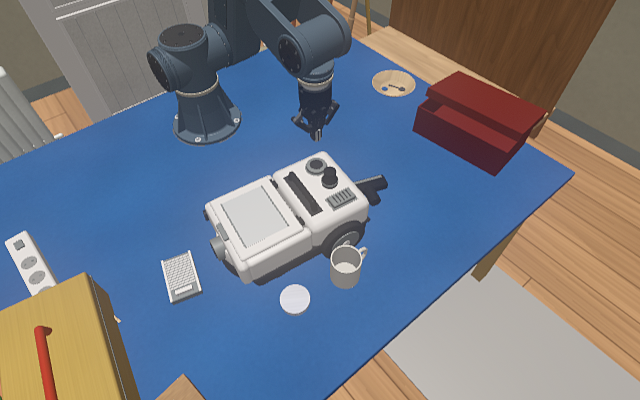

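The picture shows the lid flat at (255, 215), with depth level at 172 mm all along it. The gripper is above the power pedal at (316, 165). Next I press the pedal.

>>> jog_arm:
  rows:
    - [[0.001,0.002,0.04],[0,0,0]]
    - [[0,0.001,0.04],[0,0,0]]
    - [[0,0,0.004],[0,0,0]]
    - [[0,0,0.004],[0,0,0]]
    - [[0,0,0.003],[0,0,0]]
    - [[0,0,0.002],[0,0,0]]
    - [[0,0,0],[0,0,0]]

```text
time: 10.98
tcp_pos: [0.5492, 0.0728, 0.1784]
eef_rot: [0.0, 0.999, -0.053, 0.001]
ft_force: [0.1, -3.7, 5.1]
width: 0.0
grasp_force: 2.8
```

```bash
python3 -c "
from h import *
mp()"
```

```text
machine mm tcp [-59.8 122.6 178.4] tip [-59.8 122.6 170.4] 
axes in machine
 [[ 1.     0.002  0.002]
 [ 0.002 -1.    -0.   ]
 [ 0.002  0.    -1.   ]]
```

>>> jog_arm:
  rows:
    - [[0,0,0.002],[0,0,0]]
    - [[0,0,0.001],[0,0,0]]
    - [[0,0,0],[0,0,0]]
    - [[0,0,0],[0,0,0]]

```text
time: 11.48
tcp_pos: [0.5493, 0.0729, 0.1777]
eef_rot: [0.0, 0.999, -0.052, 0.002]
ft_force: [-9.9, -3.8, 29.7]
width: 0.0002
grasp_force: 14.7
```

```bash
python3 -c "
from h import *
mp()"
```

```text
machine mm tcp [-59.6 122.7 177.7] tip [-59.6 122.7 169.7] 
axes in machine
 [[ 1.     0.002  0.003]
 [ 0.002 -1.    -0.   ]
 [ 0.003  0.    -1.   ]]
```

The pedal is on its hard stop at 30 N, well above the 6 N needed. I'm retreating straight up.

>>> jog_arm:
  rows:
    - [[0,0,-0.01],[0,0,0]]
    - [[0,0,-0.04],[0,0,0]]
    - [[0,0,-0.05],[0,0,0]]
    - [[0,0,-0.05],[0,0,0]]
    - [[0,0,0],[0,0,0]]
    - [[0,0,0],[0,0,0]]

```text
time: 12.22
tcp_pos: [0.5482, 0.0732, 0.3238]
eef_rot: [-0.0, 0.999, -0.053, -0.0]
ft_force: [-0.2, -0.5, -1.2]
width: -0.0002
grasp_force: 0.0
```

```bash
python3 -c "
from h import *
st();show('scene','s5.png')
for l in ['lid_press','power_top','dust_brush','rewind_top']: print(l,ctrl.place_of('scene',l)[:1])"
```

```text
12.22 [0.5482 0.0732 0.3238] [-0.     0.999 -0.053 -0.   ] [-0.2 -0.5 -1.2] -0.0001865337109993346 [0.05 0.28 1.53 0.   1.33 1.72]
lid_press [{'centre': [0.5997, -0.0582, 0.0004], 'confidence': 0.69}]
power_top [{'centre': [0.5533, 0.0716, 0.173], 'confidence': 0.77}]
dust_brush [{'centre': [0.6281, 0.0644, 0.1652], 'confidence': 0.89}]
rewind_top [{'centre': [0.6778, 0.0536, 0.1775], 'confidence': 0.62}]
```

View pics/s5.png

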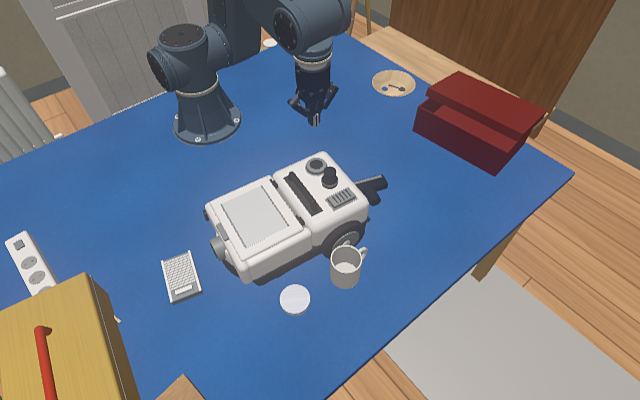

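The lid is shut at (255, 215), the pedal at (316, 165) is free, the brush at (330, 175) hasn't moved, and the arm is clear. I'm handing in.

```bash
python3 -c "
from station import ctrl
print(ctrl.hand_in())"
```

```text
the job is handed in; nothing more can be done
None
```

I pressed the cassette down to its stop, shut the lid flush, then pressed the power pedal fully down and released it; no other item was touched, and I handed the job in at about 12 s.

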